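Set out the decorating bench

ROBOT

A 6-joint arm with a two-finger parallel gripper is mounted at the origin on the work surface. World frame = base frame: x ahead of the robot, y to its left, z up, the work surface at z = 0. Lengths are in m, angles in degrees, forces in N, time in s.
With the tool pointing down it reaches from about 0.4 to 0.825 m from the base axis. Payload 7 kg.
Tool frame: the origin (TCP) lies at the very end of the fingers, on their centre line; the grasp point (between the pads) lies 19 mm behind it (ctrl.hold_point_z is the distance from the TCP to the grasp point, in m); z points along the fingers, y is the line along which they close (so a half turn about z gives the same grasp; the last joint's range is limited). The gripper opens to 88 mm and grips with 3 to 60 N. Pads are 19 mm wide; open, the fingers measure 130 mm over their backs; the gripper's body (78 mm by 193 mm) begins 47 mm behind the grasp point.
Start: joints at [89.502, 20.546, 0.682, 0, -70.136, -16.507], TCP at [0.197, 0.645, 0.227] pointing down, gripper open.
Joint ranges: [-176.03, 176.03], [-82.01, 121.73], [-58.28, 71.71], [-173.87, 95.51], [-174.79, -0.11], [-173.66, 173.66]. Speed limits (degrees/s): [136.94, 136.94, 172.46, 180, 180, 180].

INTERFACE

Orientations are given as [roll, pitch, yaw] about the fixed x, y, z axes, in that order (R = Rz(yaw) Ry(pitch) Rx(roll)).
In Python, from plant import sensors, viewer, workorder, ctrl gives the robot as it stands.
- The arm moves only by the shell command python3 -m pendant 'ROWS'. ROWS is JSON, a list of rows, each a list of 3 entries, a list of its own where there are three numbers: the opening, from -1 (shut) to 1 (fully open), so that 0 is half open, then the shift along the tool's x, y, z in m, then the turn, a rotation vector about the tool's x, y, z in degrees. A call has 1 to 10 rows; each row is the pose to reach, as a shift and turn from the pose commanded when the call began, along the tool's axes at that moment; what a row does not reach only later rows make up. A row lasts 1/12 s, in which the tool goes at most 41.7 mm and 7.16 degrees, less where a joint would pass 70% of its speed; a pose out of reach is approached as far as the arm can. A call with a gripper value outside its range is refused whole. The fingers move at their own pace and stop on an object; the grip force is fixed at half the most. Time passes only in rows, so rows that repeat a pose let the fingers close. It gives the time, the measured TCP pose, the force, the opening and the grip force at its end, in the units of the state.
- sensors.get_obs(): the state, without advancing time (a new reading comes with each control period).
- viewer.snapshot(name): name is "side" or "top"; returns the picture (480x640x3 uint8, red, green, blue); there is no depth.
- viewer.camera_params(name): a dict with "fx", "fy", "cx", "cy" (pixels), "extrinsics" (4x4, takes a point from world to camera coordinates). Camera axes: x right, y up, looking along -z (the intrinsics and any distortion apply to the point x, -y, -z); pixel columns grow to the right and rows downward; lengths in m; the calibration is good to about 2 mm. A picture is of the moment at which its call begins. camera_params takes no time and is no camera call.
- workorder.close_job(): hands the job in; it is judged then, once.
The state is a dict: "clock": time; "joint_pos": joint angles; "qvel": joint speeds; "tau": joint torques, N m; "tool_pos": TCP position; "orientation": TCP orientation; "force": force on the tool from outside, world axes, zero at the start; "moment": the same for the moment, N m; "opening": finger opening in m; "gripper_force": force on a finger pad.
Only numpy, scipy, OpenCV 4.12 (cv2) and the standard library are available. Lean on these libraries where they do the work, as an engineer would, in place of code of your own. Each camera call takes 0.05 s, during which the arm holds its last target. There are 200 camera calls.

TASK

Set out this pottery bench for the next pupil: drop the pattern roller into its cradle, both axle ends down on the floors of their slots, and stand the jar in the middle of the banding wheel with its lid seated on it. Stand the squeeze bottle in the middle of the tile between the wheel and the cradle, and the beaker in the middle of the end tile next to the wheel, on the wheel's other side (the end tile beside the cradle is not needed). Do not tip the jar, the bottle or the beaker over on the way, and leave everything standing still and let go.

Things in the scene. Friction and masses are not known exactly. Their poses are not given: they have to be found in the camera images.
- wheel: The banding wheel: grey round turntable, fine rings on its head, locked and fixed to the bench. Head 140 across, flat top 55 above the bench; origin on its axis at bench height, z up. It stands left or right of the middle of the bench, with the cradle at the other side. Sizes in mm.
- cradle: Roller cradle, light wood, fixed: base 150 x 60 x 10; two uprights 12 thick, inner faces 102 apart, each with a slot open at the top, 11 wide below 59 high, flared to about 25 at its top (72 high), flat slot floor 41 high (above the bench). Origin at centre of underside; x along the base from upright to upright, z up. Roller fully home: its axle centre line is 45 above this origin. Sizes in mm.
- tile_left: A square unglazed pale-clay tile, 70 x 70 x 10, fixed to the bench; origin at the centre of its underside, z up, x and y along its sides; its top face is 10 above the origin. The left-hand one of three like tiles (left is +y, as seen from the robot). Sizes in mm.
- tile_mid: A square unglazed pale-clay tile, 70 x 70 x 10, fixed to the bench; origin at the centre of its underside, z up, x and y along its sides; its top face is 10 above the origin. The one between the wheel and the cradle. Sizes in mm.
- tile_right: A square unglazed pale-clay tile, 70 x 70 x 10, fixed to the bench; origin at the centre of its underside, z up, x and y along its sides; its top face is 10 above the origin. The right-hand one of three like tiles (right is -y). Sizes in mm.
- roller: The pattern roller, lying on the bench: light wooden eight-sided barrel with dark bands, 92 long, 46 across its flats, on a steel axle 8 thick and 144 long (26 out at each end). Origin at the centre of axle and barrel (23 above the bench at the start); x along the axle; z up at the start. Either end may go either way. About 0.2 kg. Sizes in mm.
- jar: A squat round open jar of pale fired clay, without lid, 62 across at its widest (18 to 40 above its foot), 55 tall, foot 46 across, rim 56 across outside with a mouth 47 wide. Origin at the centre of its underside, z up. About 0.16 kg. Sizes in mm.
- lid: The jar's lid, pale fired clay, lying right way up: plug 38 across, 8 deep; above it a round flange 58 across, 6 thick; on top an upright round knob 20 across, 24 tall. Origin at centre of the plug's underside, z up: flange 8 to 14, knob 14 to 38 above it. Seated on the jar, its origin is 47 above the jar's origin. About 0.06 kg. Sizes in mm.
- bottle: A closed squeeze bottle: plain white cylinder 46 across and 60 tall, then a shoulder and a thin grey nozzle, 95 tall in all. Origin at the centre of its underside, z up. About 0.14 kg. Sizes in mm.
- beaker: An open round beaker of pale fired clay, taller than wide: 75 tall, 46 across at the foot and 52 at the rim, wall 4. Origin at the centre of its underside, z up. About 0.15 kg. Sizes in mm.
Things that resemble listed ones, but are neither listed nor needed, are in the scene too. Of the things like the wheel, leave any that is red or turquoise; of the rest the smaller one is meant.

How it is judged (in metres and radians):
At the end, for the whole second after the job is handed in: Jar upright, 15 mm from wheel axis at most; lid seated level on it, 8 mm; bottle upright on the tile between wheel and cradle, beaker upright on the end tile next to the wheel, 15 mm from centre; roller in cradle, 12 mm, axle at most 3.5 mm above home, 0.06 rad; all at rest (horizontal distance between jar and wheel below 0.015 m and z of jar in the frame of wheel between 0.051 and 0.059 m and horizontal distance between lid and jar below 0.008 m and z of lid in the frame of jar between 0.043 and 0.051 m and horizontal distance between bottle and tile_mid below 0.015 m and z of bottle in the frame of tile_mid between 0.006 and 0.014 m and ((world y of wheel above 0 m and horizontal distance between beaker and tile_left below 0.015 m and z of beaker in the frame of tile_left between 0.006 and 0.014 m) or (world y of wheel below 0 m and horizontal distance between beaker and tile_right below 0.015 m and z of beaker in the frame of tile_right between 0.006 and 0.014 m)) and horizontal distance between roller and cradle below 0.012 m and z of roller in the frame of cradle below 0.0485 m and angle between the x axis of roller and the x axis of cradle, either way round below 0.06 rad and angle between each of jar, lid, bottle, beaker's own z axis and vertical below 0.08 rad and linear speed of each of jar, lid, bottle, beaker, roller below 0.02 m/s); the robot touches nothing.
It fails at once if the jar, the bottle or the beaker is tipped over (angle between any of jar, bottle, beaker's own z axis and vertical above 0.7 rad).
It also fails if it takes over 134 s, if anything falls off the work surface, if the arm or the gripper's body presses on something with over 40 N, if the wrist force passes 120 N, or if a joint passes its speed limit or range.

## Working session

There is one attempt and no reset: what is moved stays moved. The work goes in short steps, Python scripts to look and compute and a shell command to move; the robot and the scene stay as the last step left them, time stands still between calls to the robot, and variables do not carry over. Pictures are saved under pics/ and viewed, at most 14 in all, crops included, and the job is handed in when it is done.

```bash
ls; mkdir -p pics; cat > h.py <<'E'
import numpy as np, cv2
from plant import sensors, viewer, workorder, ctrl
def cam(n): 
    p=viewer.camera_params(n); return p
def ray(n,u,v):
    p=cam(n);E=np.array(p["extrinsics"]);d=np.array([(u-p["cx"])/p["fx"],-(v-p["cy"])/p["fy"],-1.])
    R=E[:3,:3];return -R.T@E[:3,3],R.T@d
def at(n,u,v,z):
    o,d=ray(n,u,v);return o+d*(z-o[2])/d[2]
def px(n,P):
    p=cam(n);E=np.array(p["extrinsics"]);c=E[:3,:3]@np.array(P)+E[:3,3]
    return np.array([p["cx"]+p["fx"]*c[0]/-c[2],p["cy"]+p["fy"]*-c[1]/-c[2]])
E
python3 - <<'E'
from h import *
for n in("top","side"):
    cv2.imwrite(f"pics/{n}0.png",viewer.snapshot(n)[:,:,::-1]);p=cam(n);print(p); print(ray(n,320,240))
print(sensors.get_obs(),ctrl.hold_point_z)
E
```

```text
pics
{'fx': 577.6868290461447, 'fy': 577.6868290461447, 'cx': 329.8662534561941, 'cy': 248.4267070093746, 'extrinsics': array([[-0.00737763, -0.99996249, -0.00453707,  0.06870446],
       [ 0.98618244, -0.00802674,  0.16546832, -0.42846831],
       [-0.16549854, -0.00325361,  0.98620467, -1.20757218],
       [ 0.        ,  0.        ,  0.        ,  1.        ]])}
(array([0.22320337, 0.06133371, 1.26212298]), array([ 0.18000996,  0.02021478, -0.9837135 ]))
{'fx': 524.4289481247968, 'fy': 524.4289481247968, 'cx': 309.4391997882475, 'cy': 238.95516044246898, 'extrinsics': array([[ 0.90229709, -0.43092272,  0.01286782, -0.3445771 ],
       [ 0.27597752,  0.60027744,  0.75066864, -0.18399056],
       [-0.33120443, -0.67377489,  0.66055357, -1.17083112],
       [ 0.        ,  0.        ,  0.        ,  1.        ]])}
(array([-0.02609628, -0.82691733,  0.91594657]), array([ 0.34882479,  0.66390114, -0.66179002]))
{'clock': 0.1, 'joint_pos': array([ 8.95033977e+01,  2.05892926e+01,  6.39450714e-01, -1.61889066e-02,
       -7.01355733e+01, -1.65078324e+01]), 'qvel': array([-0.07142255, -0.10655917,  0.10012235,  0.06560974,  0.0632358 ,
       -0.0735405 ]), 'tau': array([-3.33670185e-03, -5.84165311e+01,  2.93753082e+01,  7.01569766e+00,
        1.01664191e-02, -5.20884669e-05]), 'tool_pos': array([0.19729796, 0.64507498, 0.22570235]), 'orientation': array([ 1.79913781e+02, -9.68042183e-03, -1.70099397e+01]), 'force': array([ 0.64071807, -0.34477174, -0.69823901]), 'moment': array([-0.02459398, -0.01061238,  0.00824974]), 'gripper_force': 0.0, 'opening': 0.08776318275023494} 0.0188
```

View pics/top0.png

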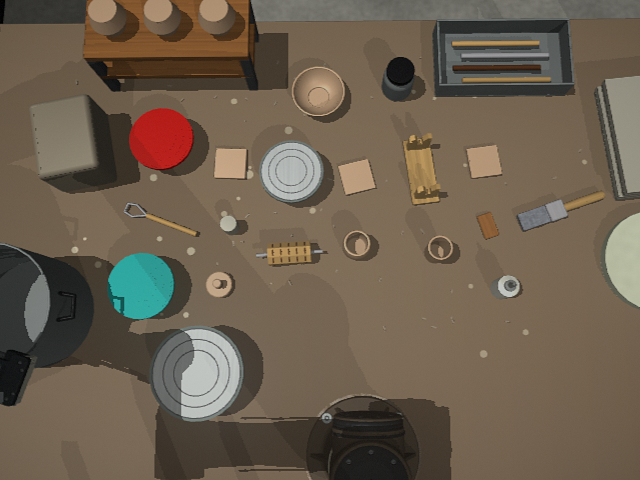

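View pics/side0.png

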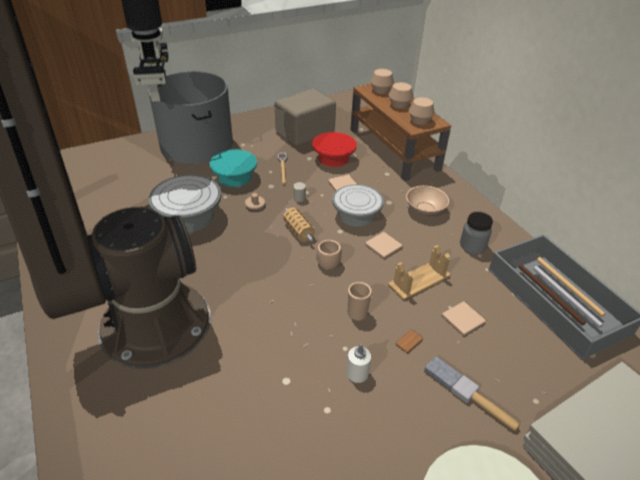

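Wheel-like things: red (162,138), turquoise (141,286), big grey (198,372), small grey (292,171). The small grey one fits, since red and turquoise are excluded and the smaller of the two greys is meant. Jar (357,243), beaker (440,248), bottle (509,287), lid (219,285); I'll confirm these in crops.

```bash
python3 - <<'E'
from h import *
a=cv2.imread("pics/top0.png")[120:320,205:525];cv2.imwrite("pics/t1.png",cv2.resize(a,None,fx=2.5,fy=2.5,interpolation=cv2.INTER_CUBIC))
a=cv2.imread("pics/side0.png")[165:395,235:500];cv2.imwrite("pics/s1.png",cv2.resize(a,None,fx=2.5,fy=2.5,interpolation=cv2.INTER_CUBIC))
E
```

```text
(no output)
```

View pics/t1.png

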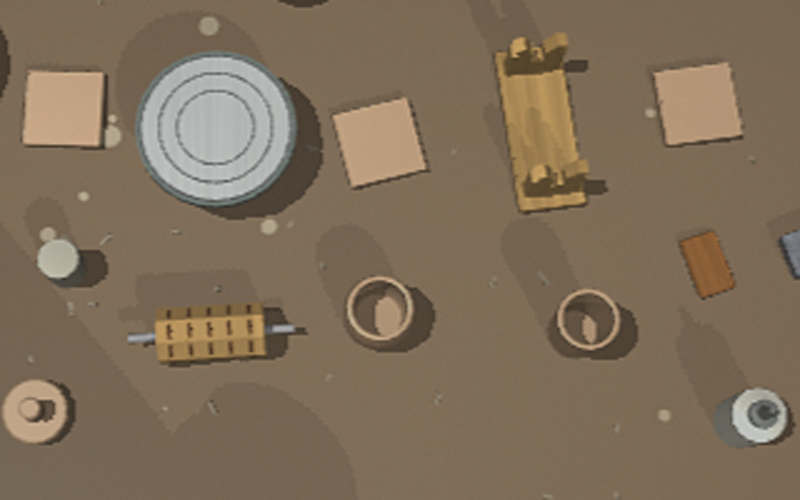

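View pics/s1.png

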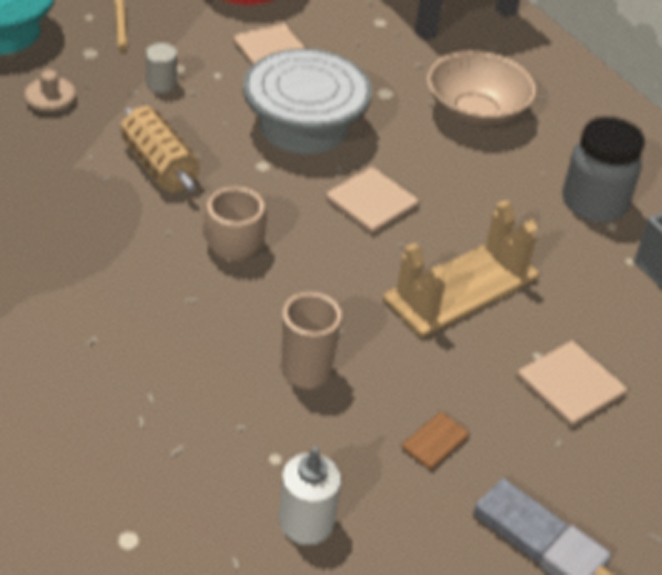

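The crops confirm the small grey ringed wheel; jar (squat, wide), beaker (tall), bottle and lid match their descriptions.

```bash
cat > m.py <<'E'
from h import *
T=lambda U,V,z:at("top",205+U/2.5,120+V/2.5,z)
S=lambda U,V,z:at("side",235+U/2.5,165+V/2.5,z)
np.set_printoptions(precision=4,suppress=True)
pts=dict(wheel=((216,128),(308,87),.055),wheelW=((137,128),(245,87),.055),wheelE=((296,128),(371,87),.055),jar=((380,309),(236,206),.055),beaker=((588,319),(311,314),.075),bottle=((760,417),(311,478),.06),nozz=((764,411),(314,452),.095),lidfl=((37,411),(50,94),.014),knob=((30,408),(49,76),.038),tmid=((380,142),(373,200),.01),tleft=((64.5,108),(270,46),.01),ax1=((128,339),(127,109),.023),ax2=((307,328),(197,189),.023),rolltop=((211,332),None,.046),cr=((542,128.5),None,.01),crA=((497,53),None,.01),crB=((520,212),(422,334),.01),crC=((587,204),(538,272),.01))
for k,(t,s,z) in pts.items():print(k,T(*t,z)[:2],S(*s,z)[:2] if s else '')
for k in("ax1","ax2"):
  for p in(T(*pts[k][0],.023),S(*pts[k][1],.023)):pass
E
python3 m.py
```

```text
wheel [0.5962 0.1475] [0.5957 0.1414]
wheelW [0.5968 0.216 ] [0.5332 0.1699]
wheelE [0.5956 0.0781] [0.6582 0.1128]
jar [0.4357 0.0077] [0.4364 0.0027]
beaker [ 0.4223 -0.1645] [ 0.4212 -0.1691]
bottle [ 0.3408 -0.3074] [ 0.3417 -0.311 ]
nozz [ 0.3422 -0.3002] [ 0.3408 -0.312 ]
lidfl [0.3554 0.3049] [0.3535 0.2973]
knob [0.3555 0.3062] [0.3543 0.2987]
tmid [0.5958 0.0034] [ 0.5938 -0.0051]
tleft [0.63   0.2875] [0.6269 0.2814]
ax1 [0.4167 0.2255] [0.417  0.2254]
ax2 [0.4251 0.07  ] [0.4291 0.0734]
rolltop [0.4185 0.1517] 
cr [ 0.6071 -0.1423] 
crA [ 0.6784 -0.104 ] 
crB [ 0.5302 -0.1202] [ 0.537  -0.1837]
crC [ 0.537 -0.18 ] [ 0.6852 -0.1628]
```

```bash
python3 -m pendant '[[1,[0.359,0.409,0],[0,0,69.5]],[1,[0.359,0.409,0],[0,0,69.5]],[1,[0.359,0.409,0],[0,0,69.5]],[1,[0.359,0.409,0],[0,0,69.5]],[1,[0.359,0.409,0],[0,0,69.5]],[1,[0.359,0.409,0],[0,0,69.5]],[1,[0.359,0.409,0],[0,0,69.5]],[1,[0.359,0.409,0],[0,0,69.5]],[1,[0.359,0.409,0],[0,0,69.5]],[1,[0.359,0.409,0],[0,0,69.5]]]'
python3 -c "
from h import *
o=sensors.get_obs();print(o['joint_pos'],o['tool_pos'],o['orientation'])"
```

```text
clock: 0.93
tool_pos: [0.3688, 0.2635, 0.2266]
orientation: [-180.0, 0.0, -86.9]
force: [1.5, 0.4, 1.7]
opening: 0.0874
gripper_force: 0.0
[ 6.05768726e+01 -9.19038277e-01 -2.58868507e+01 -8.25489838e-03
 -6.50188177e+01 -5.74351379e+01] [0.36877708 0.26352883 0.22656682] [-1.79999111e+02  1.52956553e-02 -8.68617505e+01]
```

```bash
cat > go.py <<'E'
import sys
from h import *
from scipy.spatial.transform import Rotation as R
x,y,z,yaw=map(float,sys.argv[1:5]);o=sensors.get_obs()
q=R.from_euler('xyz',o['orientation'],degrees=True)
t=R.from_euler('xyz',[180,0,yaw],degrees=True)
print(np.round(q.inv().apply(np.array([x,y,z])-o['tool_pos']),4),np.round((q.inv()*t).as_rotvec(degrees=True),1),'t',o['clock'],'op',o['opening'])
E
python3 -m pendant '[[1,[0.117,-0.046,0.06],[0,0,0]],[1,[0.117,-0.046,0.06],[0,0,0]],[1,[0.117,-0.046,0.06],[0,0,0]],[1,[0.117,-0.046,0.06],[0,0,0]],[1,[0.117,-0.046,0.06],[0,0,0]]]'
python3 go.py .421 .149 .006 -86.5
python3 - <<'E'
from h import *
print(px("top",sensors.get_obs()["tool_pos"]),px("side",sensors.get_obs()["tool_pos"]))
t=viewer.snapshot("top")[190:310,220:380,::-1];s=viewer.snapshot("side")[130:290,220:380,::-1]
t=cv2.resize(t,(533,400),interpolation=cv2.INTER_CUBIC);s=cv2.resize(s,(400,400),interpolation=cv2.INTER_CUBIC)
cv2.imwrite("pics/r.png",cv2.resize(np.hstack([t,s]),(800,343)))
E
```

```text
clock: 1.35
tool_pos: [0.4211, 0.1482, 0.1645]
orientation: [179.8, -0.1, -86.7]
force: [-0.1, 1.0, 0.5]
opening: 0.0878
gripper_force: 0.0
[-0.0012 -0.0005  0.1585] [ 0.2 -0.1 -0.2] t 1.35 op 0.08782027670695838
[286.72266897 241.76050505] [298.82992004 180.65618232]
```

View pics/r.png

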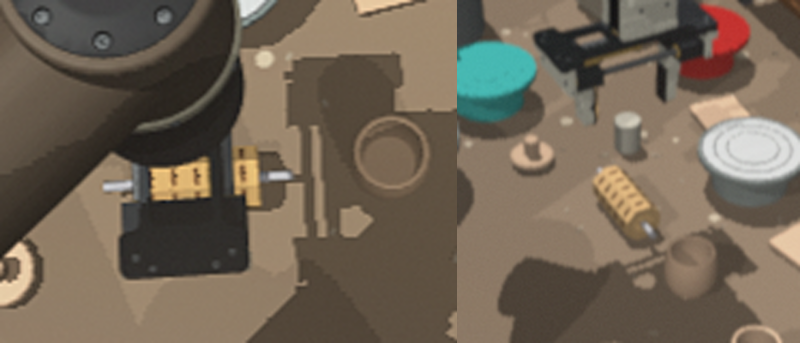

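```bash
python3 - <<'E'
from h import *
a,b=at("side",286.2,209.3,.023),at("side",312.3,238.7,.023);print(a,b,np.linalg.norm(a-b),(a+b)/2)
a,b=at("top",256.05,255.5,.023),at("top",325.7,252.3,.023);print(a,b,np.linalg.norm(a-b),(a+b)/2)
E
```

```text
[0.41675256 0.22210901 0.023     ] [0.42876615 0.08171809 0.023     ] 0.14090400737864772 [0.42275935 0.15191355 0.023     ]
[0.4168738  0.22584667 0.023     ] [0.42268617 0.07453611 0.023     ] 0.15142215859925579 [0.41977999 0.15019139 0.023     ]
```

```bash
python3 -m pendant '[[1,[-0.002,0,0.04],[0,0,0]],[1,[-0.002,0,0.08],[0,0,0]],[1,[-0.002,0,0.12],[0,0,0]],[1,[-0.002,0,0.145],[0,0,0]],[1,[-0.002,0,0.157],[0,0,0]],[1,[-0.002,0,0.157],[0,0,0]]]'
python3 -m pendant '[[-0.5,[0,0,0],[0,0,0]],[-1,[0,0,0],[0,0,0]],[-1,[0,0,0],[0,0,0]],[-1,[0,0,0],[0,0,0]],[-1,[0,0,0],[0,0,0]],[-1,[0,0,0],[0,0,0]],[-1,[0,0,0],[0,0,0]],[-1,[0,0,0],[0,0,0]]]'
python3 -m pendant '[[-1,[0,0,-0.03],[0,0,0]],[-1,[0,0,-0.07],[0,0,0]],[-1,[0,0,-0.11],[0,0,0]],[-1,[0,0,-0.14],[0,0,0]],[-1,[0,0,-0.14],[0,0,0]]]'
python3 go.py .607 -.1435 .13 -172.9
```

```text
clock: 1.95
tool_pos: [0.4202, 0.1537, 0.0074]
orientation: [179.8, -0.2, -86.4]
force: [-0.3, -0.5, 0.4]
opening: 0.0875
gripper_force: 0.0
clock: 2.62
tool_pos: [0.4218, 0.1538, 0.01]
orientation: [-180.0, 0.0, -86.5]
force: [-1.8, 0.6, 5.9]
opening: 0.0458
gripper_force: 30.0
clock: 3.03
tool_pos: [0.4244, 0.1556, 0.1555]
orientation: [-179.5, 0.3, -86.4]
force: [0.5, 0.7, -3.1]
opening: 0.0461
gripper_force: 30.0
[ 0.31   -0.1635  0.0252] [-0.2  0.6 86.5] t 3.0333 op 0.04610364446595427
```

```bash
python3 -m pendant '[[-1,[0.03,-0.015,0],[0,0,7]],[-1,[0.06,-0.03,0],[0,0,14]],[-1,[0.09,-0.05,0],[0,0,21]],[-1,[0.12,-0.066,0],[0,0,28]],[-1,[0.15,-0.083,0],[0,0,35]],[-1,[0.18,-0.1,0],[0,0,42]],[-1,[0.21,-0.116,0],[0,0,49]],[-1,[0.24,-0.13,0],[0,0,56]],[-1,[0.27,-0.145,0],[0,0,63]],[-1,[0.29,-0.155,0],[0,0,70]]]'
python3 go.py .607 -.1435 .115 -172.9
```

```text
clock: 3.87
tool_pos: [0.5943, -0.1289, 0.1479]
orientation: [180.0, -0.1, -156.9]
force: [0.2, 0.4, -1.8]
opening: 0.0456
gripper_force: 30.0
[-0.006  -0.0184  0.0329] [ 0.  -0.1 16. ] t 3.8667 op 0.04561621124865396
```

```bash
python3 -m pendant '[[-1,[-0.004,-0.01,0.015],[0,0,7]],[-1,[-0.008,-0.018,0.03],[0,0,14]],[-1,[-0.008,-0.018,0.033],[0,0,16]],[-1,[-0.008,-0.018,0.033],[0,0,16]],[-1,[-0.008,-0.018,0.033],[0,0,16]]]'
python3 go.py .610 -.1435 .115 -172.9
python3 - <<'E'
from h import *
t=viewer.snapshot("top")[120:220,370:480,::-1];s=viewer.snapshot("side")[190:310,360:480,::-1]
t=cv2.resize(t,(440,400),interpolation=cv2.INTER_CUBIC);s=cv2.resize(s,(400,400),interpolation=cv2.INTER_CUBIC)
cv2.imwrite("pics/c.png",cv2.resize(np.hstack([t,s]),(800,381)))
E
```

```text
clock: 4.28
tool_pos: [0.6077, -0.1398, 0.1153]
orientation: [180.0, -0.1, -172.4]
force: [0.0, 0.1, -2.3]
opening: 0.046
gripper_force: 30.0
[-0.0017 -0.0039  0.0003] [ 0.  -0.1  0.5] t 4.2833 op 0.04599475833037489
```

View pics/c.png

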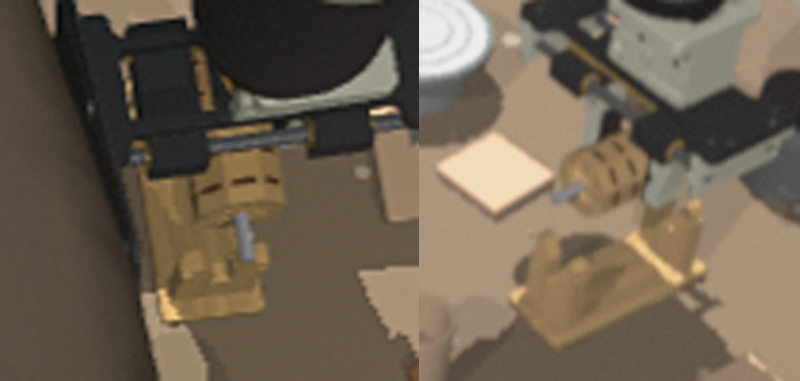

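```bash
python3 - <<'E'
from h import *
np.set_printoptions(precision=4,suppress=True)
exec(open('m.py').read().split('pts=')[0])
z=.128
print("tip",at("top",433.8,188.8,z),at("side",402.8,252,z))
o=sensors.get_obs();p=o['tool_pos'];a=np.radians(7.6);d=np.array([np.cos(a),np.sin(a),0]);print("pred tip",p-.072*d-.003*d, "tcp px",px("side",p))
for n in((541,172),(578,168),(519,46),(556,42)):print('T',T(*n,.072))
for n in((411,250),(434,270),(503,207),(527,224)):print('S',S(*n,.072))
t=cv2.imread("pics/top0.png")[125:210,395:450];s=cv2.imread("pics/side0.png")[240:305,380:460]
cv2.imwrite("pics/cr0.png",np.hstack([cv2.resize(t,(330,510),interpolation=3),cv2.resize(s,(470,510),interpolation=3)]))
E
```

```text
tip [ 0.5342 -0.1462  0.128 ] [ 0.5384 -0.1493  0.128 ]
pred tip [ 0.5342 -0.1494  0.1167] tcp px [425.5935 244.2856]
T [ 0.5498 -0.1301  0.072 ]
T [ 0.553  -0.1617  0.072 ]
T [ 0.662  -0.1149  0.072 ]
T [ 0.6654 -0.1469  0.072 ]
S [ 0.5469 -0.1353  0.072 ]
S [ 0.5517 -0.1663  0.072 ]
S [ 0.6598 -0.1223  0.072 ]
S [ 0.6663 -0.1516  0.072 ]
```

View pics/cr0.png

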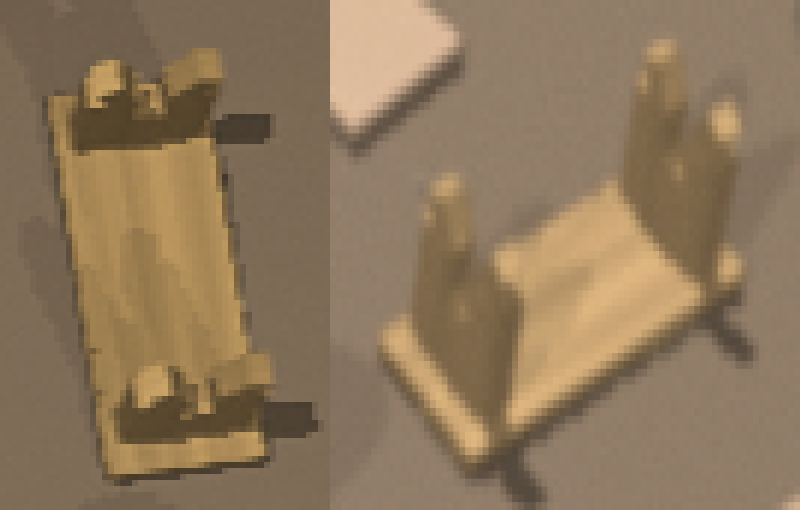

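```bash
python3 -m pendant '[[-1,[0,-0.003,0],[0,0,0]],[-1,[0,-0.003,0.02],[0,0,0]],[-1,[0,-0.003,0.04],[0,0,0]],[-1,[0,-0.003,0.055],[0,0,0]],[-1,[0,-0.003,0.06],[0,0,0]],[-1,[0,-0.003,0.06],[0,0,0]]]'
python3 go.py .608 -.1425 .032 -172.9
python3 - <<'E'
from h import *
t=viewer.snapshot("top")[130:220,390:470,::-1];s=viewer.snapshot("side")[210:310,360:480,::-1]
t=cv2.resize(t,(356,400),interpolation=cv2.INTER_CUBIC);s=cv2.resize(s,(444,370),interpolation=cv2.INTER_CUBIC)
s=cv2.copyMakeBorder(s,0,30,0,0,0)
cv2.imwrite("pics/c2.png",np.hstack([t,s]))
E
```

```text
clock: 4.88
tool_pos: [0.6082, -0.1426, 0.0557]
orientation: [180.0, -0.1, -172.5]
force: [0.3, -0.4, -2.2]
opening: 0.0456
gripper_force: 30.0
[0.0001 0.0001 0.0237] [ 0.  -0.1  0.4] t 4.8833 op 0.04561014706546444
```

View pics/c2.png

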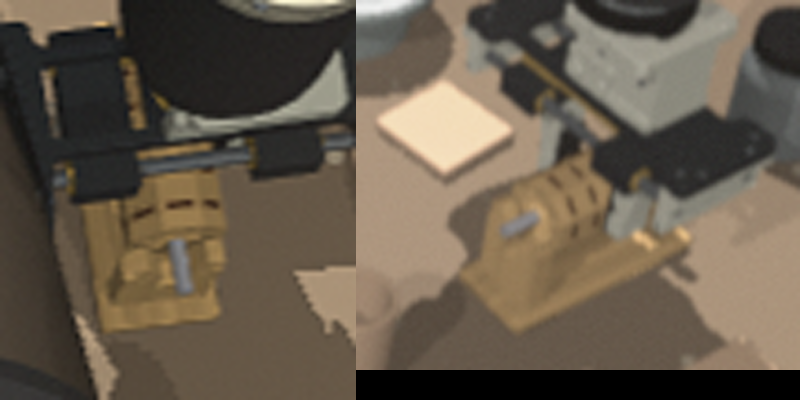

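The axle sits in the slot mouths (side view, tip at about (505,230) between the prongs), so I lower the rest of the way.

```bash
python3 -m pendant '[[-1,[0,0,0.006],[0,0,0]],[-1,[0,0,0.012],[0,0,0]],[-1,[0,0,0.018],[0,0,0]],[-1,[0,0,0.021],[0,0,0]],[-1,[0,0,0.021],[0,0,0]]]'
python3 go.py .608 -.1425 .032 -172.9
```

```text
clock: 5.4
tool_pos: [0.6082, -0.1426, 0.0345]
orientation: [180.0, -0.1, -172.5]
force: [0.3, 1.1, -2.8]
opening: 0.0458
gripper_force: 30.0
[0.0002 0.0001 0.0025] [ 0.  -0.1  0.4] t 5.4 op 0.04576934900523803
```

```bash
python3 -m pendant '[[-1,[0,0,0.002],[0,0,0]],[-1,[0,0,0.002],[0,0,0]],[-0.2,[0,0,0.002],[0,0,0]],[1,[0,0,0.002],[0,0,0]],[1,[0,0,0.002],[0,0,0]],[1,[0,0,0.002],[0,0,0]],[1,[0,0,0.002],[0,0,0]],[1,[0,0,0.002],[0,0,0]]]'
python3 -m pendant '[[1,[0,0,-0.03],[0,0,0]],[1,[0,0,-0.07],[0,0,0]],[1,[0,0,-0.11],[0,0,0]],[1,[0,0,-0.11],[0,0,0]]]'
python3 go.py .436 .0035 .145 -90
```

```text
clock: 6.07
tool_pos: [0.6092, -0.1428, 0.0339]
orientation: [-180.0, 0.0, -172.5]
force: [-0.1, 0.5, -0.2]
opening: 0.0735
gripper_force: 0.0
clock: 6.4
tool_pos: [0.6135, -0.1434, 0.1526]
orientation: [-179.8, 0.7, -172.4]
force: [1.5, 0.6, 0.9]
opening: 0.0877
gripper_force: 0.0
[0.1566 0.1691 0.0051] [ -0.7   0.4 -82.4] t 6.4 op 0.08766297284808605
```

```bash
python3 -m pendant '[[1,[0.157,0.169,0],[0,0,-82.5]],[1,[0.157,0.169,0],[0,0,-82.5]],[1,[0.157,0.169,0],[0,0,-82.5]],[1,[0.157,0.169,0],[0,0,-82.5]],[1,[0.157,0.169,0],[0,0,-82.5]],[1,[0.157,0.169,0],[0,0,-82.5]],[1,[0.157,0.169,0],[0,0,-82.5]],[1,[0.157,0.169,0],[0,0,-82.5]],[1,[0.157,0.169,0],[0,0,-82.5]],[1,[0.157,0.169,0],[0,0,-82.5]]]' >/dev/null
python3 -m pendant '[[1,[0,0,0],[0,0,-7.1]],[1,[0,0,0],[0,0,-11]],[1,[0,0,0],[0,0,-11]],[1,[0,0,0],[0,0,-11]]]'
python3 go.py .436 .0035 .012 -90
python3 - <<'E'
from h import *
print(px("top",sensors.get_obs()["tool_pos"]),px("side",sensors.get_obs()["tool_pos"]))
i=np.hstack([viewer.snapshot("top")[130:330,200:520,::-1],viewer.snapshot("side")[150:350,220:540,::-1]])
cv2.imwrite("pics/d.png",cv2.resize(i,(800,250),interpolation=cv2.INTER_CUBIC))
t=viewer.snapshot
E
```

```text
clock: 7.57
tool_pos: [0.4313, 0.0044, 0.1437]
orientation: [-180.0, 0.0, -90.0]
force: [0.4, 0.0, 0.6]
opening: 0.0875
gripper_force: 0.0
[ 0.0009 -0.0047  0.1317] [-0.  0. -0.] t 7.5667 op 0.08750456893387575
[360.57682079 237.97249643] [328.53894363 219.39363026]
```

View pics/d.png

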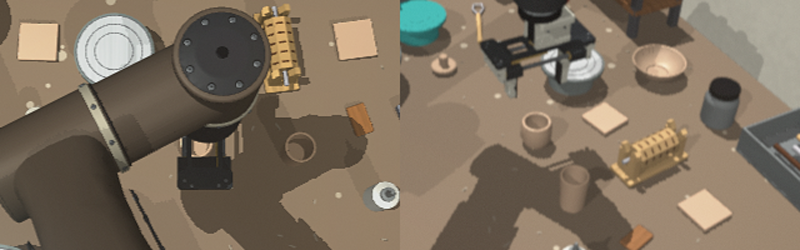

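Roller rests in the cradle. Now I descend on the jar.

```bash
python3 -m pendant '[[1,[0.001,-0.005,0.03],[0,0,0]],[1,[0.001,-0.005,0.07],[0,0,0]],[1,[0.001,-0.005,0.1],[0,0,0]],[1,[0.001,-0.005,0.12],[0,0,0]],[1,[0.001,-0.005,0.131],[0,0,0]],[1,[0.001,-0.005,0.131],[0,0,0]]]'
python3 -m pendant '[[-0.4,[0,0,0],[0,0,0]],[-1,[0,0,0],[0,0,0]],[-1,[0,0,0],[0,0,0]],[-1,[0,0,0],[0,0,0]],[-1,[0,0,0],[0,0,0]],[-1,[0,0,0],[0,0,0]],[-1,[0,0,0],[0,0,0]]]'
python3 -m pendant '[[-1,[0,0,-0.02],[0,0,0]],[-1,[0,0,-0.05],[0,0,0]],[-1,[0,0,-0.09],[0,0,0]],[-1,[0,0,-0.12],[0,0,0]],[-1,[0,0,-0.125],[0,0,0]],[-1,[0,0,-0.125],[0,0,0]]]'
python3 go.py .596 .143 .15 -90
```

```text
clock: 8.17
tool_pos: [0.4345, 0.0026, 0.0103]
orientation: [179.7, -0.1, -90.0]
force: [-0.3, 0.5, 0.9]
opening: 0.0881
gripper_force: 0.0
clock: 8.75
tool_pos: [0.437, 0.0038, 0.0134]
orientation: [-179.9, 0.0, -89.9]
force: [-1.3, 0.4, 7.1]
opening: 0.061
gripper_force: 30.0
clock: 9.25
tool_pos: [0.4374, 0.004, 0.1398]
orientation: [-179.7, 0.1, -89.9]
force: [0.1, -0.3, -2.9]
opening: 0.061
gripper_force: 30.0
[-0.1387 -0.1589 -0.009 ] [-0.3  0.1  0.1] t 9.25 op 0.06102207544336726
```

```bash
python3 -m pendant '[[-1,[-0.015,-0.02,0],[0,0,0]],[-1,[-0.04,-0.046,0],[0,0,0]],[-1,[-0.065,-0.075,0],[0,0,0]],[-1,[-0.09,-0.103,0],[0,0,0]],[-1,[-0.115,-0.132,0],[0,0,0]],[-1,[-0.13,-0.15,0],[0,0,0]],[-1,[-0.138,-0.158,0],[0,0,0]],[-1,[-0.138,-0.158,0],[0,0,0]],[-1,[-0.138,-0.158,0],[0,0,0]]]'
python3 go.py .596 .1425 .0695 -90
```

```text
clock: 10.0
tool_pos: [0.5926, 0.1413, 0.1353]
orientation: [179.8, -0.1, -89.9]
force: [0.6, -1.0, -1.6]
opening: 0.061
gripper_force: 30.0
[-0.0013 -0.0036  0.0658] [ 0.2 -0.1  0.1] t 10.0 op 0.0610001028745797
```

```bash
python3 -m pendant '[[-1,[-0.001,-0.003,0.02],[0,0,0]],[-1,[-0.001,-0.003,0.04],[0,0,0]],[-1,[-0.001,-0.003,0.055],[0,0,0]],[-1,[-0.001,-0.003,0.062],[0,0,0]],[-1,[-0.001,-0.003,0.064],[0,0,0]],[-1,[-0.001,-0.003,0.064],[0,0,0]]]'
python3 go.py .596 .1425 .0685 -90
```

```text
clock: 10.5
tool_pos: [0.5963, 0.1421, 0.0734]
orientation: [180.0, -0.0, -89.9]
force: [0.1, 0.3, -1.2]
opening: 0.0609
gripper_force: 30.0
[-0.0004  0.0003  0.0049] [ 0.  -0.   0.1] t 10.5 op 0.06087746949170301
```

```bash
python3 -m pendant '[[-1,[0,0,0.002],[0,0,0]],[-1,[0,0,0.004],[0,0,0]],[-1,[0,0,0.005],[0,0,0]],[-1,[0,0,0.005],[0,0,0]]]'
python3 -m pendant '[[-0.2,[0,0,0],[0,0,0]],[0.5,[0,0,0],[0,0,0]],[1,[0,0,0],[0,0,0]],[1,[0,0,0],[0,0,0]],[1,[0,0,0],[0,0,0]],[1,[0,0,0],[0,0,0]]]'
python3 -m pendant '[[1,[0,0,-0.02],[0,0,0]],[1,[0,0,-0.05],[0,0,0]],[1,[0,0,-0.09],[0,0,0]],[1,[0,0,-0.11],[0,0,0]],[1,[0,0,-0.11],[0,0,0]]]'
python3 go.py .3545 .300 .15 -90
```

```text
clock: 10.83
tool_pos: [0.597, 0.1428, 0.0689]
orientation: [-180.0, 0.0, -89.9]
force: [-0.2, -0.4, -1.2]
opening: 0.0607
gripper_force: 30.0
clock: 11.33
tool_pos: [0.5971, 0.1428, 0.0687]
orientation: [-180.0, 0.0, -89.9]
force: [-0.2, 1.1, 0.8]
opening: 0.0852
gripper_force: 0.0
clock: 11.75
tool_pos: [0.5998, 0.1438, 0.1847]
orientation: [-179.5, 0.2, -89.8]
force: [-0.8, -0.1, -0.2]
opening: 0.0875
gripper_force: 0.0
[-0.1568  0.2451  0.0331] [-0.5  0.2  0.2] t 11.75 op 0.08750445331526625
```

```bash
python3 -m pendant '[[1,[-0.157,0.245,0],[0,0,0]],[1,[-0.157,0.245,0],[0,0,0]],[1,[-0.157,0.245,0],[0,0,0]],[1,[-0.157,0.245,0],[0,0,0]],[1,[-0.157,0.245,0],[0,0,0]],[1,[-0.157,0.245,0],[0,0,0]],[1,[-0.157,0.245,0],[0,0,0]],[1,[-0.157,0.245,0],[0,0,0]],[1,[-0.157,0.245,0],[0,0,0]]]'
python3 go.py .354 .2995 .017 -90
python3 -c "
from h import *
print(at('top',198,372,.08),at('top',198,326,.08),at('side',185,196,.08),at('side',220,196,.08),'turq',at('top',141,286,.06),at('top',174,286,.06))
p=sensors.get_obs()['tool_pos'];print(px('side',p),px('top',p))
s=viewer.snapshot('side')[100:260,130:330,::-1];cv2.imwrite('pics/l.png',cv2.resize(s,(750,600),interpolation=cv2.INTER_CUBIC))"
```

```text
clock: 12.5
tool_pos: [0.3499, 0.3007, 0.1789]
orientation: [-180.0, 0.1, -89.6]
force: [0.3, 0.6, 0.4]
opening: 0.0875
gripper_force: 0.0
[ 0.0014 -0.004   0.1619] [-0.   0.1  0.4] t 12.5 op 0.08749557050390219
[0.17250189 0.33148248 0.08      ] [0.26398726 0.33426581 0.08      ] [0.16786498 0.31873034 0.08      ] [0.25186519 0.28038183 0.08      ] turq [0.3485116  0.46067793 0.06      ] [0.34797019 0.39161244 0.06      ]
[249.716768   151.99433139] [205.12478029 278.22472422]
```

View pics/l.png

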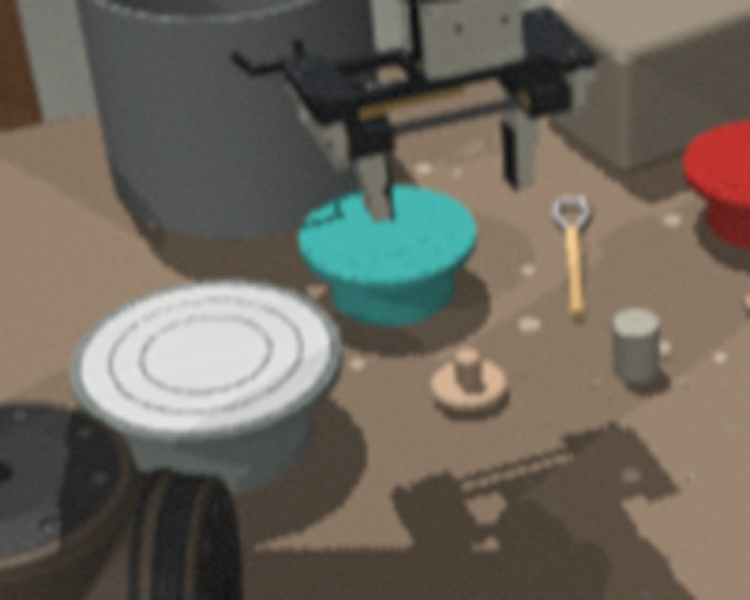

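```bash
python3 -m pendant '[[1,[0.001,-0.004,0.04],[0,0,-45]],[1,[0.001,-0.004,0.08],[0,0,-45]],[1,[0.001,-0.004,0.1],[0,0,-45]],[1,[0.001,-0.004,0.1],[0,0,-45]],[1,[0.001,-0.004,0.1],[0,0,-45]],[1,[0.001,-0.004,0.1],[0,0,-45]],[1,[0.001,-0.004,0.1],[0,0,-45]],[1,[0.001,-0.004,0.1],[0,0,-45]]]'
python3 go.py .354 .2985 .018 -45
```

```text
clock: 13.22
tool_pos: [0.3568, 0.2972, 0.0781]
orientation: [180.0, -0.0, -44.9]
force: [-0.5, -0.2, 0.5]
opening: 0.0879
gripper_force: 0.0
[-0.0029  0.001   0.0601] [ 0.  -0.   0.1] t 13.2167 op 0.08787684316550012
```

```bash
python3 -m pendant '[[1,[-0.003,0.001,0.03],[0,0,0]],[1,[-0.003,0.001,0.05],[0,0,0]],[1,[-0.003,0.001,0.059],[0,0,0]],[1,[-0.003,0.001,0.06],[0,0,0]],[1,[-0.003,0.001,0.06],[0,0,0]]]'
python3 go.py .354 .2985 .018 -45
python3 -c "
from h import *
s=viewer.snapshot('side')[160:230,210:300,::-1];t=viewer.snapshot('top')[250:320,180:270,::-1];cv2.imwrite('pics/l2.png',cv2.resize(np.hstack([s,t]),(800,311),interpolation=cv2.INTER_CUBIC))"
```

```text
clock: 13.63
tool_pos: [0.3532, 0.2991, 0.0184]
orientation: [179.9, -0.0, -45.0]
force: [0.4, 0.5, -0.2]
opening: 0.0879
gripper_force: 0.0
[ 0.001  -0.0001  0.0004] [ 0.1 -0.   0. ] t 13.6333 op 0.08791823553273247
```

View pics/l2.png

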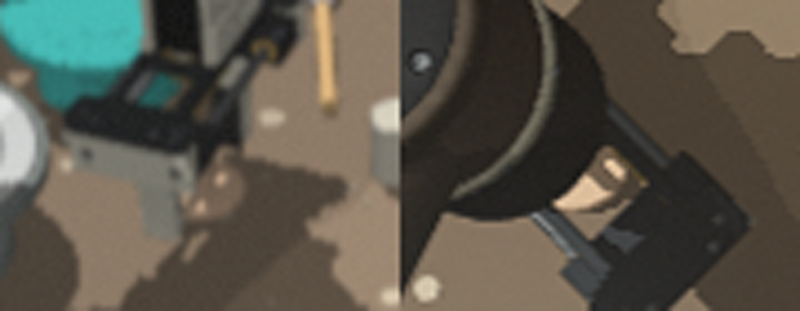

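```bash
python3 -m pendant '[[0,[0,0,0],[0,0,0]],[-0.3,[0,0,0],[0,0,0]],[-0.6,[0,0,0],[0,0,0]],[-1,[0,0,0],[0,0,0]],[-1,[0,0,0],[0,0,0]],[-1,[0,0,0],[0,0,0]],[-1,[0,0,0],[0,0,0]],[-1,[0,0,0],[0,0,0]],[-1,[0,0,0],[0,0,0]],[-1,[0,0,0],[0,0,0]]]'
python3 -m pendant '[[-1,[0,0,-0.02],[0,0,0]],[-1,[0,0,-0.05],[0,0,0]],[-1,[0,0,-0.09],[0,0,0]],[-1,[0,0,-0.13],[0,0,0]],[-1,[0,0,-0.16],[0,0,0]],[-1,[0,0,-0.16],[0,0,0]]]'
python3 go.py .597 .1428 .175 -45
```

```text
clock: 14.57
tool_pos: [0.3528, 0.2998, 0.0186]
orientation: [-180.0, 0.0, -44.9]
force: [0.9, 0.6, -0.5]
opening: 0.0265
gripper_force: 0.1
clock: 15.07
tool_pos: [0.3549, 0.3025, 0.1851]
orientation: [-179.4, 0.1, -44.8]
force: [-0.0, 1.0, 0.3]
opening: 0.0002
gripper_force: 0.0
[ 0.2843 -0.0573  0.0102] [-0.6  0.1  0.2] t 15.0667 op 0.00019935301809248203
```

The fingers were still closing when I lifted, so I missed the knob. Checking numerically whether the lid moved.

```bash
python3 - <<'E'
from h import *
cur=viewer.snapshot('side')[:,:,::-1].copy();old=cv2.imread('pics/side0.png')
cv2.imwrite('pics/side_lid.png',cur)
for im in(old,cur):
    c=im[185:220,235:275].astype(int);h=cv2.cvtColor(im[185:220,235:275],cv2.COLOR_BGR2HSV)
    print(im[203,255],im[215,240])
    m=((c[:,:,2]-c[:,:,0])>38)&(c[:,:,2]>120)
    n,l,s,ce=cv2.connectedComponentsWithStats(m.astype(np.uint8));
    k=1+np.argmax(s[1:,4]);print(s[k],ce[k]+[235,185])
print(np.abs(old[185:220,235:275].astype(int)-cur[185:220,235:275]).mean())
E
```

```text
[ 73  88 103] [ 96 113 131]
[  9   7  22  17 201] [254.27860697 200.67661692]
[ 77  93 108] [101 120 137]
[  8   0  23  25 258] [253.48449612 200.41860465]
12.793333333333333
```

```bash
python3 go.py .354 .2990 .018 -45
python3 -m pendant '[[0.2,[0,0,0],[0,0,0]],[0.2,[0,0,0],[0,0,0]],[0.2,[0,0,0],[0,0,0]],[0.2,[0,0,0],[0,0,0]],[0.2,[0,0,0],[0,0,0]],[0.2,[0,0,0],[0,0,0]],[0.2,[0,0,0],[0,0,0]],[0.2,[0,0,0],[0,0,0]]]'
python3 go.py .354 .2990 .018 -45
```

```text
[0.0021 0.0028 0.1641] [-0.4  0.1  0.1] t 15.1167 op 0.00045343126207773876
clock: 15.78
tool_pos: [0.3527, 0.2996, 0.1783]
orientation: [180.0, -0.0, -44.9]
force: [-0.5, 1.2, 0.7]
opening: 0.0482
gripper_force: 0.0
[ 0.0013 -0.0005  0.1603] [ 0.  -0.   0.1] t 15.7833 op 0.048221189380251585
```

```bash
python3 -m pendant '[[0.2,[0.001,0,0.04],[0,0,0]],[0.2,[0.001,0,0.08],[0,0,0]],[0.2,[0.001,0,0.12],[0,0,0]],[0.2,[0.001,0,0.145],[0,0,0]],[0.2,[0.001,0,0.157],[0,0,0]],[0.2,[0.001,0,0.16],[0,0,0]],[0.2,[0.001,0,0.16],[0,0,0]],[-0.3,[0.001,0,0.16],[0,0,0]],[-0.7,[0.001,0,0.16],[0,0,0]],[-1,[0.001,0,0.16],[0,0,0]]]'
python3 -m pendant '[[-1,[0,0,0],[0,0,0]],[-1,[0,0,0],[0,0,0]],[-1,[0,0,0],[0,0,0]],[-1,[0,0,0],[0,0,0]],[-1,[0,0,0],[0,0,0]],[-1,[0,0,0],[0,0,0]]]'
```

```text
clock: 16.62
tool_pos: [0.3539, 0.2998, 0.0198]
orientation: [-179.9, 0.0, -44.9]
force: [0.1, 0.6, 0.4]
opening: 0.038
gripper_force: 0.0
clock: 17.12
tool_pos: [0.3536, 0.2992, 0.019]
orientation: [-180.0, 0.0, -44.9]
force: [-2.9, -0.8, 6.4]
opening: 0.0191
gripper_force: 30.0
```

```bash
python3 -m pendant '[[-1,[0,0,-0.02],[0,0,0]],[-1,[0,0,-0.05],[0,0,0]],[-1,[0,0,-0.09],[0,0,0]],[-1,[0,0,-0.13],[0,0,0]],[-1,[0,0,-0.15],[0,0,0]],[-1,[0,0,-0.15],[0,0,0]]]'
python3 go.py .597 .1428 .16 -45
```

```text
clock: 17.62
tool_pos: [0.3551, 0.3013, 0.1737]
orientation: [-179.5, 0.1, -44.8]
force: [0.5, 0.4, -1.0]
opening: 0.0187
gripper_force: 30.0
[ 0.2833 -0.0581  0.0137] [-0.5  0.1  0.2] t 17.6167 op 0.018687072719777636
```

```bash
python3 -m pendant '[[-1,[0.02,-0.004,0],[0,0,0]],[-1,[0.055,-0.011,0],[0,0,0]],[-1,[0.095,-0.02,0],[0,0,0]],[-1,[0.135,-0.028,0],[0,0,0]],[-1,[0.175,-0.036,0],[0,0,0]],[-1,[0.215,-0.044,0],[0,0,0]],[-1,[0.25,-0.051,0],[0,0,0]],[-1,[0.275,-0.056,0],[0,0,0]],[-1,[0.283,-0.058,0],[0,0,0]],[-1,[0.283,-0.058,0],[0,0,0]]]'
python3 -m pendant '[[-1,[0,0,0.01],[0,0,0]],[-1,[0,0,0.01],[0,0,0]]]'
python3 go.py .597 .1428 .121 -45
python3 - <<'E'
from h import *
p=sensors.get_obs()['tool_pos'];print(px('side',p),px('top',p))
s=viewer.snapshot('side')[135:235,310:410,::-1];t=viewer.snapshot('top')[115:215,245:345,::-1]
cv2.imwrite('pics/j.png',cv2.resize(np.hstack([s,t]),(800,400),interpolation=cv2.INTER_CUBIC))
E
```

```text
clock: 18.45
tool_pos: [0.5958, 0.1387, 0.1669]
orientation: [179.9, 0.0, -45.1]
force: [0.7, -0.4, -1.0]
opening: 0.0191
gripper_force: 30.0
clock: 18.62
tool_pos: [0.593, 0.1404, 0.1561]
orientation: [179.8, 0.1, -44.9]
force: [-1.0, -0.6, -2.3]
opening: 0.0191
gripper_force: 30.0
[ 0.0012 -0.0046  0.0351] [0.2 0.1 0.1] t 18.6167 op 0.019099987409911017
[360.37161998 169.02749367] [291.3537658  157.66210881]
```

View pics/j.png

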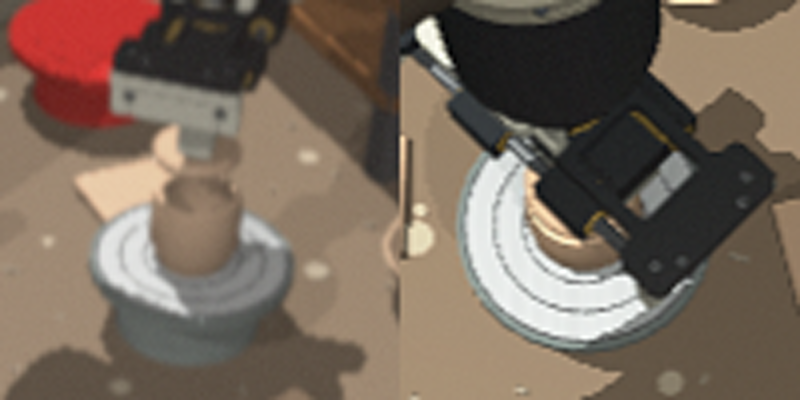

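```bash
python3 -m pendant '[[-1,[0.001,-0.004,0],[0,0,0]],[-1,[0.001,-0.004,0],[0,0,0]],[-1,[0.001,-0.004,0.008],[0,0,0]],[-1,[0.001,-0.004,0.016],[0,0,0]],[-1,[0.001,-0.004,0.024],[0,0,0]],[-1,[0.001,-0.004,0.024],[0,0,0]],[-1,[0.001,-0.004,0.024],[0,0,0]]]'
python3 go.py .597 .1428 .121 -45
python3 -c "
from h import *
print('rim',at('side',359.5,183.75,.11),'lid',at('side',359.25,172.5,.151))"
```

```text
clock: 19.3
tool_pos: [0.5979, 0.1422, 0.1335]
orientation: [179.9, 0.0, -44.9]
force: [0.0, 0.2, -0.2]
opening: 0.0194
gripper_force: 30.0
[-0.0011  0.0002  0.0125] [0.1 0.  0.1] t 19.3 op 0.01937404024303815
rim [0.59386124 0.13947436 0.11      ] lid [0.5865542  0.13421842 0.151     ]
```

```bash
python3 -m pendant '[[-1,[-0.001,0,0.003],[0,0,0]],[-1,[-0.001,0,0.006],[0,0,0]],[-1,[-0.001,0,0.008],[0,0,0]],[-1,[-0.001,0,0.008],[0,0,0]]]'
python3 -m pendant '[[-1,[0,0,0.002],[0,0,0]],[-1,[0,0,0.003],[0,0,0]],[-1,[0,0,0.003],[0,0,0]]]'
python3 go.py .597 .1428 .121 -45
```

```text
clock: 19.63
tool_pos: [0.5975, 0.1431, 0.1261]
orientation: [180.0, 0.0, -44.9]
force: [-0.3, 0.5, -0.2]
opening: 0.0192
gripper_force: 30.0
clock: 19.88
tool_pos: [0.5977, 0.1431, 0.1234]
orientation: [180.0, 0.0, -44.9]
force: [0.2, 0.6, -0.7]
opening: 0.0192
gripper_force: 30.0
[-0.0002  0.0007  0.0024] [0.  0.  0.1] t 19.8833 op 0.019165763381202686
```

```bash
python3 -m pendant '[[-1,[0,0,0.001],[0,0,0]],[-1,[0,0,0.002],[0,0,0]],[-1,[0,0,0.002],[0,0,0]],[-0.4,[0,0,0.002],[0,0,0]],[0,[0,0,0.002],[0,0,0]],[0.3,[0,0,0.002],[0,0,0]],[1,[0,0,0.002],[0,0,0]],[1,[0,0,0.002],[0,0,0]],[1,[0,0,0.002],[0,0,0]]]'
python3 -m pendant '[[1,[0,0,-0.02],[0,0,0]],[1,[0,0,-0.06],[0,0,0]],[1,[0,0,-0.08],[0,0,0]],[1,[0,0,-0.08],[0,0,0]]]'
python3 go.py .422 -.1685 .18 -90
```

```text
clock: 20.63
tool_pos: [0.5978, 0.1432, 0.1216]
orientation: [-180.0, -0.0, -44.9]
force: [-0.8, 0.0, -0.0]
opening: 0.0532
gripper_force: 0.0
clock: 20.97
tool_pos: [0.6005, 0.1441, 0.2074]
orientation: [-179.6, -0.2, -44.8]
force: [1.1, 1.2, 1.2]
opening: 0.0801
gripper_force: 0.0
[0.0937 0.3477 0.025 ] [-0.5 -0.  45.2] t 20.9667 op 0.08008319563308426
```

```bash
python3 -m pendant '[[1,[0.093,0.347,0],[0,0,45]],[1,[0.093,0.347,0],[0,0,45]],[1,[0.093,0.347,0],[0,0,45]],[1,[0.093,0.347,0],[0,0,45]],[1,[0.093,0.347,0],[0,0,45]],[1,[0.093,0.347,0],[0,0,45]],[1,[0.093,0.347,0],[0,0,45]],[1,[0.093,0.347,0],[0,0,45]],[1,[0.093,0.347,0],[0,0,45]],[1,[0.093,0.347,0],[0,0,45]]]'
python3 -m pendant '[[1,[0,0,0.03],[0,0,0]],[1,[0,0,0.06],[0,0,0]],[1,[0,0,0.06],[0,0,0]],[1,[0,0,0.06],[0,0,0]]]'
python3 go.py .4215 -.1685 .026 -90
```

```text
clock: 21.8
tool_pos: [0.416, -0.1711, 0.2017]
orientation: [180.0, -0.0, -90.1]
force: [-0.1, 0.3, -0.4]
opening: 0.0876
gripper_force: 0.0
clock: 22.13
tool_pos: [0.418, -0.1683, 0.1411]
orientation: [179.8, -0.0, -89.9]
force: [0.3, 0.2, 0.9]
opening: 0.0879
gripper_force: 0.0
[ 1.000e-04 -3.900e-03  1.151e-01] [ 0.2 -0.   0.1] t 22.1333 op 0.08785358703695961
```

```bash
python3 -m pendant '[[1,[0,-0.003,0.03],[0,0,0]],[1,[0,-0.003,0.06],[0,0,0]],[1,[0,-0.003,0.09],[0,0,0]],[1,[0,-0.003,0.11],[0,0,0]],[1,[0,-0.003,0.115],[0,0,0]],[1,[0,-0.003,0.115],[0,0,0]]]'
python3 -m pendant '[[0,[0,0,0],[0,0,0]],[-0.3,[0,0,0],[0,0,0]],[-1,[0,0,0],[0,0,0]],[-1,[0,0,0],[0,0,0]],[-1,[0,0,0],[0,0,0]],[-1,[0,0,0],[0,0,0]],[-1,[0,0,0],[0,0,0]],[-1,[0,0,0],[0,0,0]]]'
python3 go.py .4215 -.1685 .026 -90
```

```text
clock: 22.63
tool_pos: [0.4223, -0.1682, 0.0267]
orientation: [179.9, -0.0, -89.8]
force: [-0.2, 0.2, 0.2]
opening: 0.0876
gripper_force: 0.0
clock: 23.3
tool_pos: [0.4223, -0.1684, 0.027]
orientation: [-179.9, -0.0, -89.9]
force: [0.6, 0.3, 4.3]
opening: 0.0503
gripper_force: 29.8
[0.0001 0.0008 0.001 ] [-0.1 -0.   0.1] t 23.3 op 0.05026866102685705
```

```bash
python3 -m pendant '[[-1,[0,0,-0.02],[0,0,0]],[-1,[0,0,-0.05],[0,0,0]],[-1,[0,0,-0.09],[0,0,0]],[-1,[0,0,-0.13],[0,0,0]],[-1,[0,0,-0.17],[0,0,0]],[-1,[0,0,-0.19],[0,0,0]],[-1,[0,0,-0.19],[0,0,0]]]'
python3 go.py .628 .2825 .22 -90
```

```text
clock: 23.88
tool_pos: [0.4241, -0.1686, 0.2216]
orientation: [-179.5, -0.0, -89.9]
force: [1.5, -0.1, -1.3]
opening: 0.0501
gripper_force: 29.9
[-0.4506 -0.205   0.003 ] [-0.5 -0.   0.1] t 23.8833 op 0.050109497560905034
```

```bash
python3 -m pendant '[[-1,[-0.02,-0.009,0],[0,0,0]],[-1,[-0.054,-0.025,0],[0,0,0]],[-1,[-0.09,-0.041,0],[0,0,0]],[-1,[-0.126,-0.057,0],[0,0,0]],[-1,[-0.162,-0.074,0],[0,0,0]],[-1,[-0.198,-0.09,0],[0,0,0]],[-1,[-0.234,-0.106,0],[0,0,0]],[-1,[-0.27,-0.123,0],[0,0,0]],[-1,[-0.306,-0.139,0],[0,0,0]],[-1,[-0.342,-0.156,0],[0,0,0]]]'
python3 -m pendant '[[-1,[-0.036,-0.016,0],[0,0,0]],[-1,[-0.07,-0.032,0],[0,0,0]],[-1,[-0.095,-0.043,0],[0,0,0]],[-1,[-0.107,-0.048,0],[0,0,0]],[-1,[-0.107,-0.048,0],[0,0,0]],[-1,[-0.107,-0.048,0],[0,0,0]]]'
python3 go.py .628 .2825 .037 -90
```

```text
clock: 24.72
tool_pos: [0.5767, 0.1757, 0.2153]
orientation: [179.9, -0.0, -89.9]
force: [0.5, -1.0, -1.7]
opening: 0.0501
gripper_force: 29.9
clock: 25.22
tool_pos: [0.6242, 0.2811, 0.2147]
orientation: [179.8, -0.1, -89.9]
force: [-0.5, -0.9, -1.0]
opening: 0.0505
gripper_force: 29.9
[-0.0016 -0.0043  0.1777] [ 0.2 -0.1  0.1] t 25.2167 op 0.0505348405626179
```

```bash
python3 -m pendant '[[-1,[-0.001,-0.003,0.02],[0,0,0]],[-1,[-0.001,-0.003,0.05],[0,0,0]],[-1,[-0.001,-0.003,0.09],[0,0,0]],[-1,[-0.001,-0.003,0.13],[0,0,0]],[-1,[-0.001,-0.003,0.155],[0,0,0]],[-1,[-0.001,-0.003,0.165],[0,0,0]],[-1,[-0.001,-0.003,0.165],[0,0,0]],[-1,[-0.001,-0.003,0.165],[0,0,0]]]'
python3 go.py .628 .2825 .037 -90
```

```text
clock: 25.88
tool_pos: [0.6284, 0.2817, 0.0527]
orientation: [-180.0, -0.0, -89.9]
force: [0.0, 0.3, -0.7]
opening: 0.0501
gripper_force: 29.9
[-0.0009  0.0004  0.0157] [-0.  -0.   0.1] t 25.8833 op 0.05005259682056737
```

```bash
python3 -m pendant '[[-1,[-0.001,0,0.006],[0,0,0]],[-1,[-0.001,0,0.011],[0,0,0]],[-1,[-0.001,0,0.014],[0,0,0]],[-1,[-0.001,0,0.015],[0,0,0]],[-1,[-0.001,0,0.0155],[0,0,0]],[-1,[-0.001,0,0.0155],[0,0,0]]]'
python3 -m pendant '[[-0.2,[0,0,0],[0,0,0]],[0.2,[0,0,0],[0,0,0]],[1,[0,0,0],[0,0,0]],[1,[0,0,0],[0,0,0]],[1,[0,0,0],[0,0,0]],[1,[0,0,0],[0,0,0]],[1,[0,0,0],[0,0,0]]]'
python3 -m pendant '[[1,[0,0,-0.02],[0,0,0]],[1,[0,0,-0.06],[0,0,0]],[1,[0,0,-0.1],[0,0,0]],[1,[0,0,-0.14],[0,0,0]],[1,[0,0,-0.17],[0,0,0]],[1,[0,0,-0.17],[0,0,0]]]'
python3 go.py .341 -.310 .21 -90
```

```text
clock: 26.38
tool_pos: [0.6281, 0.2834, 0.037]
orientation: [-180.0, 0.0, -89.9]
force: [-2.0, 0.1, 4.0]
opening: 0.0504
gripper_force: 29.8
clock: 26.97
tool_pos: [0.6278, 0.283, 0.0359]
orientation: [180.0, -0.0, -89.9]
force: [-0.7, 0.2, -0.5]
opening: 0.0802
gripper_force: 0.0
clock: 27.47
tool_pos: [0.6311, 0.2846, 0.2147]
orientation: [-179.4, 0.3, -89.8]
force: [1.2, -0.2, 0.8]
opening: 0.0875
gripper_force: 0.0
[ 0.5937  0.2918 -0.0017] [-0.6  0.3  0.2] t 27.4667 op 0.08754514750106904
```

```bash
python3 -m pendant '[[1,[0.594,0.292,0],[0,0,0]],[1,[0.594,0.292,0],[0,0,0]],[1,[0.594,0.292,0],[0,0,0]],[1,[0.594,0.292,0],[0,0,0]],[1,[0.594,0.292,0],[0,0,0]],[1,[0.594,0.292,0],[0,0,0]],[1,[0.594,0.292,0],[0,0,0]],[1,[0.594,0.292,0],[0,0,0]],[1,[0.594,0.292,0],[0,0,0]],[1,[0.594,0.292,0],[0,0,0]]]'
python3 go.py .341 -.310 .21 -90
```

```text
clock: 28.3
tool_pos: [0.4435, -0.0926, 0.2063]
orientation: [-180.0, 0.0, -89.9]
force: [1.6, -1.3, 0.4]
opening: 0.0877
gripper_force: 0.0
[ 0.2171  0.103  -0.0039] [-0.   0.   0.1] t 28.3 op 0.08766025123365838
```

```bash
python3 -m pendant '[[1,[0.206,0.098,0],[0,0,0]],[1,[0.206,0.098,0],[0,0,0]],[1,[0.206,0.098,0],[0,0,0]],[1,[0.206,0.098,0],[0,0,0]],[1,[0.206,0.098,0],[0,0,0]],[1,[0.206,0.098,0],[0,0,0]],[1,[0.206,0.098,0],[0,0,0]],[1,[0.206,0.098,0],[0,0,0]]]'
python3 go.py .341 -.310 .034 -90
python3 - <<'E'
from h import *
im=viewer.snapshot('side')[:,:,::-1].copy();cv2.imwrite('pics/b0.png',im)
old=cv2.imread('pics/side0.png')
for a in(old,im):
    h=cv2.cvtColor(a,cv2.COLOR_BGR2HSV)[335:390,335:385];m=((h[:,:,1]<35)&(h[:,:,2]>150)).astype(np.uint8)
    n,l,s,c=cv2.connectedComponentsWithStats(m);k=1+np.argmax(s[1:,4]);print(s[k]+[335,335,0,0,0],c[k]+335)
for z in(.0,.06,.095):print(px('side',[.341,-.310,z]))
for dx in(-.023,.023):
  for dy in(-.023,.023):print(px('side',[.341+dx,-.310+dy,.06]))
E
```

```text
clock: 28.97
tool_pos: [0.3465, -0.2982, 0.2059]
orientation: [180.0, 0.0, -90.1]
force: [-0.7, 0.2, -0.5]
opening: 0.0876
gripper_force: 0.0
[0.0118 0.0054 0.1719] [ 0.   0.  -0.1] t 28.9667 op 0.08755882822815218
[348 346  23  35 376] [357.67021277 361.49202128]
[347 348  24  34 485] [357.10309278 366.61443299]
[356.61394799 373.59606884]
[358.8110424  355.93486143]
[360.17214156 344.99375005]
[354.32116413 369.04867766]
[343.02216811 351.30142356]
[374.84208867 360.63936762]
[363.10480752 343.39384284]
```

```bash
python3 -m pendant '[[1,[0.012,0.005,0.04],[0,0,0]],[1,[0.012,0.005,0.08],[0,0,0]],[1,[0.012,0.005,0.1],[0,0,0]],[1,[0.012,0.005,0.1],[0,0,0]],[1,[0.012,0.005,0.1],[0,0,0]]]'
python3 go.py .341 -.310 .036 -90
```

```text
clock: 29.43
tool_pos: [0.3424, -0.3086, 0.1059]
orientation: [179.9, 0.0, -89.8]
force: [0.4, -0.5, 1.2]
opening: 0.0878
gripper_force: 0.0
[0.0014 0.0013 0.0699] [0.1 0.  0.2] t 29.4333 op 0.08777688752919756
```

```bash
python3 -m pendant '[[1,[0.001,0.001,0.02],[0,0,0]],[1,[0.001,0.001,0.045],[0,0,0]],[1,[0.001,0.001,0.062],[0,0,0]],[1,[0.001,0.001,0.069],[0,0,0]],[1,[0.001,0.001,0.069],[0,0,0]]]'
python3 -m pendant '[[0,[0,0,0],[0,0,0]],[-0.3,[0,0,0],[0,0,0]],[-1,[0,0,0],[0,0,0]],[-1,[0,0,0],[0,0,0]],[-1,[0,0,0],[0,0,0]],[-1,[0,0,0],[0,0,0]],[-1,[0,0,0],[0,0,0]],[-1,[0,0,0],[0,0,0]],[-1,[0,0,0],[0,0,0]]]'
python3 go.py .341 -.310 .036 -90
```

```text
clock: 29.85
tool_pos: [0.342, -0.3102, 0.0374]
orientation: [180.0, -0.0, -89.8]
force: [-0.4, -0.4, 0.4]
opening: 0.0879
gripper_force: 0.0
clock: 30.6
tool_pos: [0.3417, -0.3106, 0.0374]
orientation: [-180.0, -0.0, -89.9]
force: [1.0, -0.3, 4.0]
opening: 0.0454
gripper_force: 30.0
[-0.0006  0.0007  0.0014] [-0.  -0.   0.1] t 30.6 op 0.04535825901307043
```

```bash
python3 -m pendant '[[-1,[0,0,-0.02],[0,0,0]],[-1,[0,0,-0.05],[0,0,0]],[-1,[0,0,-0.09],[0,0,0]],[-1,[0,0,-0.12],[0,0,0]],[-1,[0,0,-0.14],[0,0,0]],[-1,[0,0,-0.14],[0,0,0]]]'
python3 -m pendant '[[-1,[-0.015,-0.012,0],[0,0,0]],[-1,[-0.04,-0.033,0],[0,0,0]],[-1,[-0.07,-0.058,0],[0,0,0]],[-1,[-0.1,-0.083,0],[0,0,0]],[-1,[-0.13,-0.107,0],[0,0,0]],[-1,[-0.16,-0.132,0],[0,0,0]],[-1,[-0.19,-0.157,0],[0,0,0]],[-1,[-0.22,-0.181,0],[0,0,0]],[-1,[-0.25,-0.206,0],[0,0,0]],[-1,[-0.28,-0.231,0],[0,0,0]]]'
python3 -m pendant '[[-1,[-0.018,-0.015,0],[0,0,0]],[-1,[-0.027,-0.022,0],[0,0,0]],[-1,[-0.027,-0.022,0],[0,0,0]],[-1,[-0.027,-0.022,0],[0,0,0]]]'
python3 go.py .595 -.003 .048 -90
```

```text
clock: 31.1
tool_pos: [0.3431, -0.3114, 0.1813]
orientation: [-179.6, -0.2, -89.9]
force: [0.4, -0.4, -1.9]
opening: 0.0453
gripper_force: 30.0
clock: 31.93
tool_pos: [0.5717, -0.0282, 0.1757]
orientation: [179.9, -0.0, -89.9]
force: [0.4, -0.5, -1.2]
opening: 0.0449
gripper_force: 30.0
clock: 32.27
tool_pos: [0.5927, -0.0029, 0.1756]
orientation: [179.8, -0.0, -89.9]
force: [-0.4, -1.3, -1.7]
opening: 0.0455
gripper_force: 30.0
[ 1.000e-04 -2.700e-03  1.276e-01] [ 0.2 -0.   0.1] t 32.2667 op 0.045506593089025354
```

```bash
python3 -m pendant '[[-1,[0,-0.001,0.02],[0,0,0]],[-1,[0,-0.001,0.05],[0,0,0]],[-1,[0,-0.001,0.085],[0,0,0]],[-1,[0,-0.001,0.105],[0,0,0]],[-1,[0,-0.001,0.115],[0,0,0]],[-1,[0,-0.001,0.115],[0,0,0]],[-1,[0,-0.001,0.115],[0,0,0]]]'
python3 go.py .595 -.003 .0475 -90
```

```text
clock: 32.85
tool_pos: [0.5946, -0.0036, 0.0626]
orientation: [180.0, -0.0, -89.9]
force: [0.5, 0.7, -1.0]
opening: 0.0455
gripper_force: 30.0
[-0.0006 -0.0004  0.0151] [ 0.  -0.   0.1] t 32.85 op 0.045458574432138424
```

```bash
python3 -m pendant '[[-1,[0,0,0.006],[0,0,0]],[-1,[0,0,0.011],[0,0,0]],[-1,[0,0,0.014],[0,0,0]],[-1,[0,0,0.015],[0,0,0]],[-1,[0,0,0.015],[0,0,0]],[-1,[0,0,0.015],[0,0,0]]]'
python3 -m pendant '[[-0.2,[0,0,0],[0,0,0]],[0.2,[0,0,0],[0,0,0]],[1,[0,0,0],[0,0,0]],[1,[0,0,0],[0,0,0]],[1,[0,0,0],[0,0,0]],[1,[0,0,0],[0,0,0]],[1,[0,0,0],[0,0,0]]]'
python3 -m pendant '[[1,[0,0,-0.02],[0,0,0]],[1,[0,0,-0.06],[0,0,0]],[1,[0,0,-0.1],[0,0,0]],[1,[0,0,-0.14],[0,0,0]],[1,[0,0,-0.16],[0,0,0]]]'
python3 -m pendant '[[1,[0.04,0.04,-0.03],[0,0,0]],[1,[0.1,0.1,-0.06],[0,0,0]],[1,[0.16,0.13,-0.1],[0,0,0]],[1,[0.22,0.13,-0.1],[0,0,0]],[1,[0.28,0.13,-0.1],[0,0,0]],[1,[0.34,0.13,-0.1],[0,0,0]],[1,[0.34,0.13,-0.1],[0,0,0]],[1,[0.34,0.13,-0.1],[0,0,0]],[1,[0.34,0.13,-0.1],[0,0,0]],[1,[0.34,0.13,-0.1],[0,0,0]]]'
python3 - <<'E'
from h import *
t=viewer.snapshot('top')[120:210,200:460,::-1];s=viewer.snapshot('side')[140:310,300:470,::-1]
cv2.imwrite('pics/ft.png',viewer.snapshot('top')[:,:,::-1])
t=cv2.resize(t,(800,277),interpolation=3);s=cv2.resize(s,(320,320),interpolation=3)
s=cv2.copyMakeBorder(s,0,0,0,480,0);cv2.imwrite('pics/f.png',np.vstack([t,s]))
E
```

```text
clock: 33.35
tool_pos: [0.5947, -0.0028, 0.0474]
orientation: [-180.0, 0.0, -89.9]
force: [-1.0, -0.1, 0.2]
opening: 0.0456
gripper_force: 30.0
clock: 33.93
tool_pos: [0.5947, -0.0029, 0.0471]
orientation: [-180.0, -0.0, -89.9]
force: [-0.2, -0.2, -0.1]
opening: 0.0797
gripper_force: 0.0
clock: 34.35
tool_pos: [0.5965, -0.0029, 0.2127]
orientation: [-179.6, 0.0, -89.8]
force: [1.4, 0.5, 0.7]
opening: 0.0876
gripper_force: 0.0
clock: 35.18
tool_pos: [0.4642, -0.3471, 0.3077]
orientation: [-180.0, -0.1, -90.0]
force: [0.2, 0.3, -0.6]
opening: 0.088
gripper_force: 0.0
```

View pics/f.png

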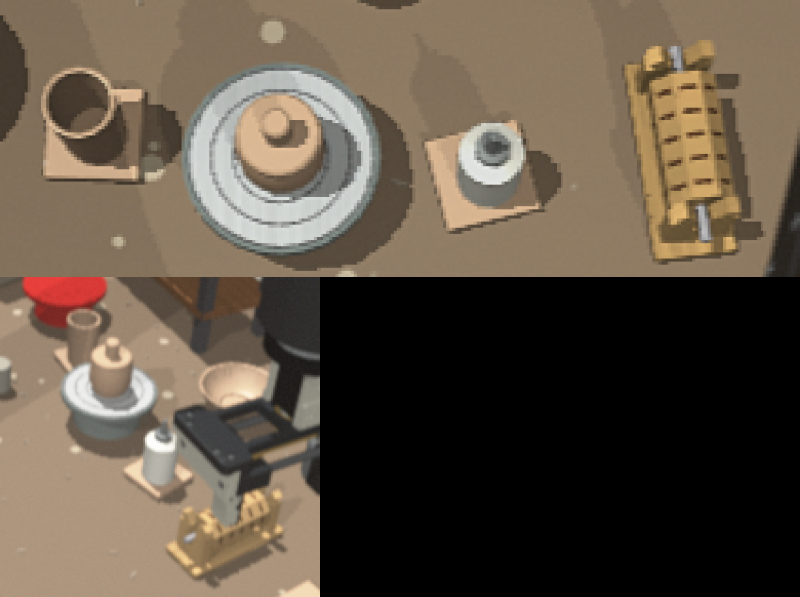

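```bash
python3 - <<'E'
from h import *
np.set_printoptions(precision=4,suppress=True)
f=lambda a,b,z:at('top',200+a/3.077,120+b/3.077,z)[:2]
print('beaker',f(79,103,.085)-at('top',230.8,163.2,.01)[:2]);w=f(282,158,.055);print('wheel',w)
print('lid',f(279,135,.116)-w,'knob',f(275,123,.14)-w)
print('bottle',f(491,155,.07)-at('top',357,176.8,.01)[:2])
a,b=f(676,48,.045),f(705,240,.045);print('roller',(a+b)/2,np.degrees(np.arctan2(*(a-b)[::-1])),np.linalg.norm(a-b))
print(sensors.get_obs()['gripper_force'],sensors.get_obs()['qvel'].round(2))
E
```

```text
beaker [-0.0028 -0.0022]
wheel [0.5959 0.1469]
lid [-0.0028 -0.0023] knob [-0.0023 -0.0013]
bottle [-0.0037 -0.0029]
roller [ 0.6074 -0.1426] 6.3205233999523855 0.14272795039585762
0.0 [ 2.33 -0.78 -1.15 -0.37  0.12 -0.86]
```

```bash
python3 -m pendant '[[1,[0,0,0],[0,0,0]],[1,[0,0,0],[0,0,0]],[1,[0,0,0],[0,0,0]],[1,[0,0,0],[0,0,0]]]'
python3 -c "
from plant import workorder
print(workorder.close_job())"
```

```text
clock: 35.67
tool_pos: [0.4656, -0.3422, 0.3072]
orientation: [-180.0, -0.0, -89.8]
force: [-0.3, 0.0, 0.1]
opening: 0.0875
gripper_force: 0.0
the job is handed in; nothing more can be done
None
```

The job is handed in at about 36 s: the roller is in its cradle, the lidded jar is on the wheel, and the bottle and beaker are on their tiles. In the last picture jar, lid, bottle and beaker measured within 5 mm of centre, but no verdict came back.

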